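# Reverse the row of stain containers

### The arm

A 6-joint arm with a two-finger parallel gripper is mounted at the origin on a cart in front of the work surface, level with it; the furniture and walls round the work are solid. World frame = base frame: x ahead of the robot, y to its left, z up, the work surface at z = 0. Lengths are in m, angles in rad, forces in N, time in s.
With the tool pointing down it reaches from about 0.375 to 0.975 m from the base axis. Payload 3.8 kg.
Tool frame: the origin (TCP) lies on the mounting face of the last link; the fingertips stand 173 mm ahead of it and the grasp point (between the pads) lies 155 mm ahead of it; z points along the fingers, y is the line along which they close (so a half turn about z gives the same grasp; the last joint's range is limited). The gripper opens to 85 mm and grips with 20 to 120 N. Pads are 22 mm wide; open, the fingers measure 114 mm over their backs; the gripper's body (76 mm by 85 mm) begins 54 mm behind the grasp point. The pads swing forward as they close: fully open they stand 13 mm farther back than shut.
Start: joints at [-1.225, 0.264, 1.604, -0, 1.274, -0.037], TCP at [0.252, -0.626, 0.405] pointing down, gripper open.
Joint ranges: [-2.63, 2.63], [-0.94, 2.18], [0.31, 2.57], [-1.31, 4.45], [0, 2.66], [-2.55, 2.55]. Speed limits (rad/s): [2.57, 2.57, 3.14, 3.14, 3.14, 3.14].

### API

Orientations are given as a rotation vector (axis times angle).
In Python, from workcell import bot gives the robot as it stands.
- The arm moves only by the tool drive_tool, never from a script. Its argument "increments" is a list of rows, each an object with "delta_pos": the shift along the tool's x, y, z in mm, a list of three; "turn": the turn about the tool's z in rad; "jaw": the opening, from -1 (shut) to 1 (fully open). A call has 1 to 8 rows; each row shifts and turns the commanded pose from where the row before left it, along the tool's axes as they then stand; what a row does not reach is not made up. A row lasts 1/12 s, in which the tool goes at most 41.7 mm and 7.16 degrees, less where a joint would pass 70% of its speed; a pose out of reach is approached as far as the arm can. A call is refused whole if a number of a shift passes 41.7 or a number of a turn 0.125, either way. A call with a gripper value outside its range is refused whole. The fingers move at their own pace and stop on an object; "grip_force" is the grip in N (left out, the last holds). Time passes only in rows, so rows that do not move let the fingers close. It gives the time, the measured TCP pose, the force, the opening and the grip force at its end, in the units of the state.
- bot.read_state(): the state, without advancing time (a new reading comes with each control period).
- bot.read_camera(name): name is "scene" or "side" or "wrist"; returns a dict with "pixels" (420x560x3 uint8, red, green, blue), "fovy" (degrees; the focal length in pixels is half the picture's height over the tangent of half this angle, whatever the lens; pixels are square), "cx", "cy" (the principal point, pixels), "k1" (the pictures are not rectified: a ray, as slopes to the right and down, at radius r is drawn at 1 + k1 r^2 times it, then the intrinsics apply), "camera_from_world" (4x4, takes a point from world to camera coordinates); the wrist camera has in their place "hand_eye" (4x4, takes a point from camera to tool coordinates, whose origin is the TCP and whose axes are the flange's). Camera axes: x right, y down, z forward; pixel columns grow to the right and rows downward; lengths in m; the calibration is good to about 2 mm. A picture is of the moment at which its call begins: read the wrist's pose just before it. There is no depth.
- bot.finish_job(): hands the job in; it is judged then, once.
The state is a dict: "time": time; "q": joint angles; "joint_vel": joint speeds; "joint_torque": joint torques, N m; "tool_pos": TCP position; "tcp_rot": TCP orientation; "wrist_force": force on the tool from outside, world axes, zero at the start; "torque": the same for the moment, N m; "width": opening from 0.0 (shut) to 1.0 (fully open); "grip_force": force on a finger pad.
Only numpy, scipy, OpenCV 4.12 (cv2) and the standard library are available. Lean on these libraries where they do the work, as an engineer would, in place of code of your own. Each camera call takes 0.05 s, during which the arm holds its last target. There are 200 camera calls.

### The job

The staining run is to be worked backwards: move the four containers from the grey metal rack with the coloured labels to the empty wooden rack, in reverse order, one to a well, so that what stood leftmost (as seen from the robot) ends up rightmost and so on along the whole row. Keep each one upright and set it down gently on the floor of its well without dropping it, let go of them all, and leave the kitchen timer, the scissors and the red dish where they are.

Things in the scene. Friction and masses are not known exactly. Their poses are not given: they have to be found in the camera images.
- amber_bottle_mid (a point): Centre of the brown glass bottle with a black cap, 76 mm high, body 38 mm across up to 47 mm above its foot, cap 24 mm. Point on its axis, half-way up; z up. Loose, under 0.15 kg, foot 4 mm above the bench. Grip with the fingers in front of and behind the row, 44 to 48 mm above the bench (tips above the 12 mm walls); lift 0.11 m to clear neighbours (tops up to 84 mm).
- blue_cap_bottle_mid (a point): Centre of the white bottle with a blue cap, 80 mm high, body 41 mm across up to 52 mm above its foot, cap 25 mm. Point on its axis, half-way up; z up. Loose, under 0.15 kg, foot 4 mm above the bench. Grip with the fingers in front of and behind the row, 44 to 48 mm above the bench (tips above the 12 mm walls); lift 0.11 m to clear neighbours (tops up to 84 mm).
- white_pot_mid (a point): Centre of the open white plastic pot, 54 mm high, tapered: 35 mm across at the foot, 47 mm at the rim, about 45 mm where it is gripped. Point on its axis, half-way up; z up. Loose, under 0.15 kg, foot 4 mm above the bench. Grip with the fingers in front of and behind the row, 44 to 48 mm above the bench (tips above the 12 mm walls); lift 0.11 m to clear neighbours (tops up to 84 mm).
- red_cap_jar_mid (a point): Centre of the jar with a red cap, 70 mm high, 40 mm across up to 54 mm above its foot, cap 38 mm. Point on its axis, half-way up; z up. Loose, under 0.15 kg, foot 4 mm above the bench. Grip with the fingers in front of and behind the row, 44 to 48 mm above the bench (tips above the 12 mm walls); lift 0.11 m to clear neighbours (tops up to 84 mm).
- old_rack: Grey metal rack that holds the four containers at the start, nearer or farther of the two; label strip in front. Fixed. Origin: centre of its underside. 70 mm deep (x axis, away from the robot), 262 mm long (y axis, to the robot's left; yaw within 0.2 rad). Four 58 mm square wells, centres at x = 0, y = +96, +32, -32, -96 mm; floor 4 mm, wall tops 12 mm above the bench, walls 6 mm thick.
- new_rack: Light wooden rack, empty at the start, the destination. Fixed. Origin: centre of its underside. 70 mm deep (x axis, away from the robot), 262 mm long (y axis, to the robot's left; yaw within 0.2 rad). Four 58 mm square wells, centres at x = 0, y = +96, +32, -32, -96 mm; floor 4 mm, wall tops 12 mm above the bench, walls 6 mm thick.
- tab_amber_bottle: Brown. Fixed coloured label block, 13 x 34 x 10 mm, origin at the centre of its underside, standing 43 mm in front (rack -x) of the centre of the well of the old rack in which the brown bottle stands at the start, so it goes on showing where that stood. Axes as the rack's.
- tab_blue_cap_bottle: Blue. Fixed coloured label block, 13 x 34 x 10 mm, origin at the centre of its underside, standing 43 mm in front (rack -x) of the centre of the well of the old rack in which the blue-capped bottle stands at the start, so it goes on showing where that stood. Axes as the rack's.
- tab_white_pot: White. Fixed coloured label block, 13 x 34 x 10 mm, origin at the centre of its underside, standing 43 mm in front (rack -x) of the centre of the well of the old rack in which the white pot stands at the start, so it goes on showing where that stood. Axes as the rack's.
- tab_red_cap_jar: Red. Fixed coloured label block, 13 x 34 x 10 mm, origin at the centre of its underside, standing 43 mm in front (rack -x) of the centre of the well of the old rack in which the red-capped jar stands at the start, so it goes on showing where that stood. Axes as the rack's.
- timer_mid (a point): Centre of the round white kitchen timer with a red handle, 60 mm across, 44 mm high; stands beyond the racks. Leave alone.
- scissors_mid (a point): Centre of the orange-handled scissors, 64 x 165 x 8 mm; they lie beside the racks. Leave alone.
- red_dish_mid (a point): Centre of the flat round clear dish with red filling, 60 mm across, 15 mm high; lies beside the racks. Leave alone.
Things that resemble listed ones, but are neither listed nor needed, are in the scene too. Leave any purple or turquoise look-alike of the part that bears blue_cap_bottle_mid alone. What is shaped like the part that bears white_pot_mid but turquoise is not meant.

How it is judged:
By the outcome, as a careful person would: the job done as asked, in the order asked, and still so for the second after the job is handed in, with the robot touching nothing.
It also fails if it takes over 96 s, if anything falls off the work surface, if the arm or the gripper's body presses on something with over 40 N, if the wrist force passes 120 N, or if a joint passes its speed limit or range.

## Working session

There is one attempt and no reset: what is moved stays moved. The work goes in short steps, Python scripts to look and compute and a tool call to move; the robot and the scene stay as the last step left them, time stands still between calls to the robot, and variables do not carry over. Pictures are saved under pics/ and viewed, at most 14 in all, crops included, and the job is handed in when it is done.

Besides the shell and the picture viewer there is one more tool, called as name([rows], argument=value, ...), one row to a line, values as JSON. drive_tool: Moves the arm, as the interface text tells. Its arguments: {"type":"object","properties":{"increments":{"type":"array"},"grip_force":{"type":"number"}},"required":["increments"]}

```bash
mkdir -p pics; ls; cat > h.py <<'E'
import numpy as np, cv2
from workcell import bot
def snap(n,f):
    s=bot.read_state(); c=bot.read_camera(n); cv2.imwrite(f'pics/{f}.png',c['pixels'][:,:,::-1]); 
    np.save(f'pics/{f}.npy',{'c':c,'s':s},allow_pickle=True); return c,s
E
python3 - <<'E'
from h import *
for n in('scene','side'):
    c,s=snap(n,n+'0'); print(n,c['fovy'],c['cx'],c['cy'],c['k1'],np.round(np.linalg.inv(c['camera_from_world']),3).tolist())
print(s)
E
```

```text
pics
scene 42.78079561947302 284.9618551802403 214.2408228008724 -0.0690923304460919 [[-0.726, -0.439, 0.53, -0.27], [-0.688, 0.451, -0.569, 0.923], [0.01, -0.777, -0.629, 1.098], [0.0, 0.0, 0.0, 1.0]]
side 56.89112465004533 280.0975136344433 207.375325687207 -0.018468406406719432 [[-0.827, -0.284, 0.484, 0.133], [-0.561, 0.413, -0.717, 0.677], [0.003, -0.865, -0.501, 0.539], [0.0, 0.0, 0.0, 1.0]]
{'time': 0.05, 'q': array([-1.22491451e+00,  2.64752067e-01,  1.60535768e+00,  1.34914144e-05,
        1.27369005e+00, -3.68873948e-02]), 'joint_vel': array([-1.72811518e-05, -1.56488972e-03, -9.52797218e-04, -1.46135558e-04,
        1.38547791e-03,  9.13897025e-04]), 'joint_torque': array([ 7.71469222e-04, -5.17024899e+01, -3.68842220e+01, -1.12242647e-04,
        6.94543880e-03,  1.65450064e-06]), 'tool_pos': array([ 0.25200034, -0.6258328 ,  0.40337114]), 'tcp_rot': array([-3.08209098e+00, -5.97167400e-01,  5.13137370e-04]), 'wrist_force': array([ 0.12156796, -0.14015991, -0.2836519 ]), 'torque': array([ 0.04435512, -0.03230835, -0.00526205]), 'grip_force': 0.0, 'width': 1.0028575170638339}
```

View pics/scene0.png

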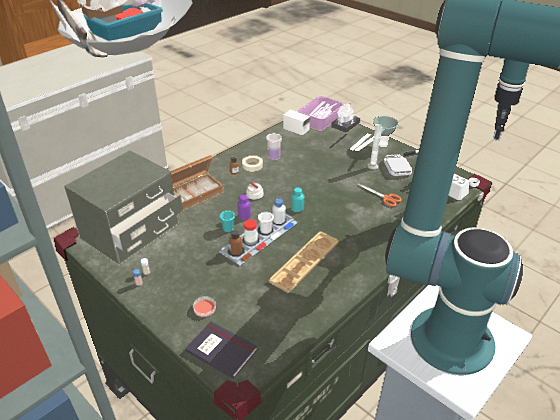

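View pics/side0.png

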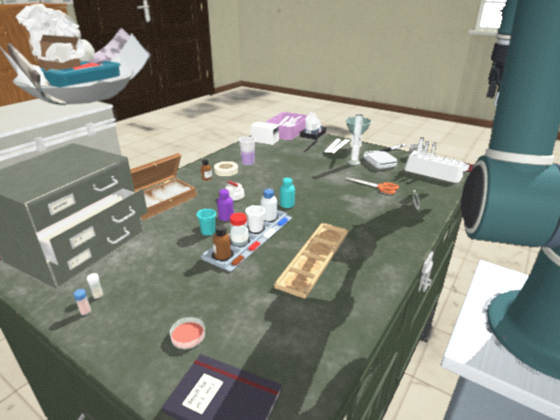

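Scene: the row from the robot's left to right is brown (236,243), red (250,232), white pot (265,222), blue (279,210). The empty wooden rack is at about (304,262). Look-alikes are purple (244,207), turquoise bottle (298,198) and turquoise pot (228,221).

```bash
python3 - <<'E'
import cv2
a=cv2.imread('pics/scene0.png')[175:300,205:350]
cv2.imwrite('pics/c1.png',cv2.resize(a,None,fx=4.8,fy=4.8,interpolation=cv2.INTER_CUBIC)[:600])
b=cv2.imread('pics/side0.png')[165:305,190:360]
cv2.imwrite('pics/c2.png',cv2.resize(b,None,fx=4.2,fy=4.2,interpolation=cv2.INTER_CUBIC)[:600])
E
```

```text
(no output)
```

View pics/c1.png

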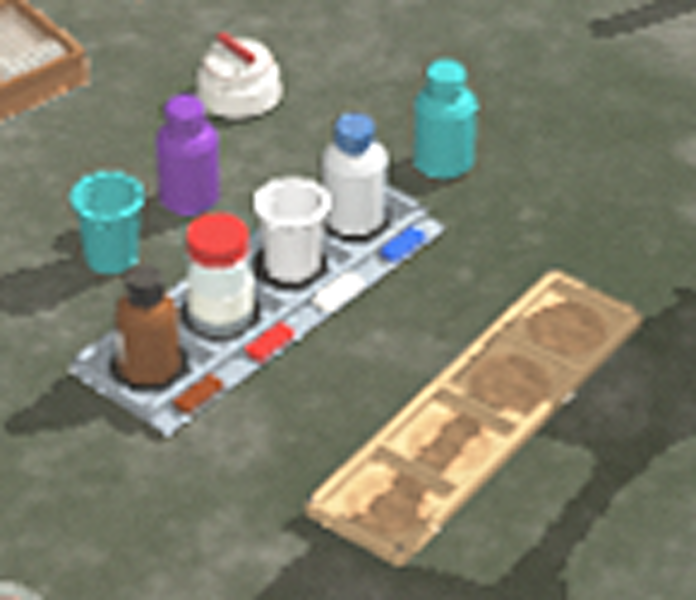

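View pics/c2.png

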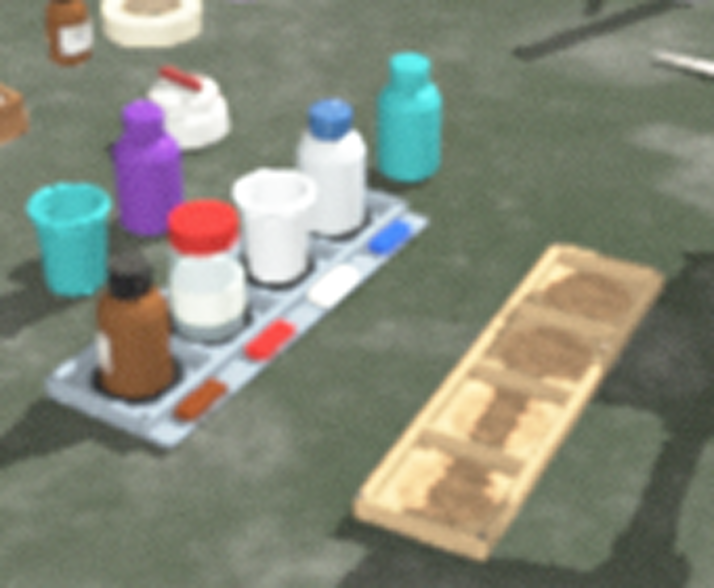

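Both crops confirm the row order: brown, red, white, blue, matching the tabs. The purple bottle and turquoise bottle and pot stand behind and beside it. Next I'll measure.

```bash
cat >> h.py <<'E'
def ray(c,uv,T=None):
    f=c['pixels'].shape[0]/2/np.tan(np.radians(c['fovy'])/2)
    d=(np.array(uv,float)-[c['cx'],c['cy']])/f; r=d.copy()
    for _ in range(20): r=d/(1+c['k1']*(r@r))
    W=np.linalg.inv(c['camera_from_world']) if T is None else T
    return W[:3,3],W[:3,:3]@np.array([*r,1])
def at(c,uv,z,T=None):
    o,d=ray(c,uv,T); return (o+d*(z-o[2])/d[2])[:2]
def wristT(c,s):
    R=cv2.Rodrigues(np.array(s['tcp_rot']))[0]; T=np.eye(4); T[:3,:3]=R; T[:3,3]=s['tool_pos']; return T@c['hand_eye']
def proj(c,p,T=None):
    M=c['camera_from_world'] if T is None else np.linalg.inv(T)
    q=M[:3,:3]@np.array(p)+M[:3,3]; r=q[:2]/q[2]; f=c['pixels'].shape[0]/2/np.tan(np.radians(c['fovy'])/2)
    return r*(1+c['k1']*(r@r))*f+[c['cx'],c['cy']]
def load(f): d=np.load(f'pics/{f}.npy',allow_pickle=True).item(); return d['c'],d['s']
E
python3 - <<'E'
from h import *
C={'scene':load('scene0')[0],'side':load('side0')[0]}
P={'scene':dict(tbrown=(199,392,10),tred=(270,342,10),twhite=(339,291,10),tblue=(404,243,10),brown=(146,277,80),red=(217,229,74),white=(291,193,58),blue=(355,122,84),
  nTL=(557,273,12),nTR=(638,313,12),nBL=(309,505,12),nBR=(402,555,12),purple=(185,101,84),turq=(447,66,84),tpot=(107,187,58),timer=(240,60,40)),
 'side':dict(tbrown=(200,399,10),tred=(270,341,10),twhite=(334,286,10),tblue=(389,237,10),brown=(130,265,80),red=(204,213,74),white=(275,187,58),blue=(331,110,84),
  nTL=(557,246,12),nTR=(662,272,12),nBL=(356,505,12),nBR=(488,547,12),purple=(143,110,84),turq=(411,60,84),tpot=(69,200,58),timer=(185,85,40))}
sc={'scene':(4.8,205,175),'side':(4.2,190,165)}
for k in P['scene']:
    r=[]
    for n in C:
        u,v,z=P[n][k]; s,a,b=sc[n]; r.append(at(C[n],((u+.5)/s-.5+a,(v+.5)/s-.5+b),z/1000))
    print(k,np.round(r[0],4),np.round(r[1],4))
E
```

```text
tbrown [0.593  0.1622] [0.5933 0.1642]
tred [0.5941 0.1001] [0.5946 0.1021]
twhite [0.5969 0.0353] [0.5972 0.0377]
tblue [ 0.5996 -0.0285] [ 0.6007 -0.025 ]
brown [0.6335 0.1643] [0.6338 0.1659]
red [0.6409 0.0985] [0.6419 0.0969]
white [0.6472 0.0277] [0.6438 0.0308]
blue [ 0.6462 -0.0303] [ 0.6442 -0.0264]
nTL [ 0.5065 -0.0737] [ 0.5096 -0.0712]
nTR [ 0.4442 -0.08  ] [ 0.4447 -0.081 ]
nBL [0.4758 0.1846] [0.477  0.1876]
nBR [0.4098 0.1757] [0.4097 0.1767]
purple [0.7415 0.031 ] [0.7374 0.0377]
turq [ 0.6448 -0.1171] [ 0.6422 -0.1112]
tpot [0.7363 0.1058] [0.7327 0.1098]
timer [ 0.7926 -0.0668] [ 0.7966 -0.0679]
```

drive_tool([
  {"delta_pos": [0, 0, 0], "turn": -0.122, "jaw": 1},
  {"delta_pos": [0, 0, 0], "turn": -0.122, "jaw": 1},
  {"delta_pos": [0, 0, 0], "turn": -0.122, "jaw": 1},
  {"delta_pos": [0, 0, 0], "turn": -0.122, "jaw": 1},
  {"delta_pos": [0, 0, 0], "turn": -0.122, "jaw": 1},
  {"delta_pos": [0, 0, 0], "turn": -0.122, "jaw": 1},
  {"delta_pos": [0, 0, 0], "turn": -0.122, "jaw": 1},
  {"delta_pos": [0, 0, 0], "turn": -0.122, "jaw": 1},
])

```text
time: 0.77
tool_pos: [0.2521, -0.6259, 0.4039]
tcp_rot: [-2.437, -1.98, -0.001]
wrist_force: [0.1, 0.2, -0.3]
width: 1.0
grip_force: 0.0
```

drive_tool([
  {"delta_pos": [0, 0, 0], "turn": -0.122, "jaw": 1},
  {"delta_pos": [0, 0, 0], "turn": -0.122, "jaw": 1},
  {"delta_pos": [34, 16, 0], "turn": 0, "jaw": 1},
  {"delta_pos": [34, 16, 0], "turn": 0, "jaw": 1},
  {"delta_pos": [34, 16, 0], "turn": 0, "jaw": 1},
  {"delta_pos": [34, 16, 0], "turn": 0, "jaw": 1},
  {"delta_pos": [34, 16, 0], "turn": 0, "jaw": 1},
  {"delta_pos": [34, 16, 0], "turn": 0, "jaw": 1},
])

```text
time: 1.43
tool_pos: [0.3417, -0.4174, 0.4041]
tcp_rot: [-2.186, -2.255, -0.001]
wrist_force: [1.0, 0.3, 0.5]
width: 0.998
grip_force: 0.0
```

```bash
cat >> h.py <<'E'
def st():
    s=bot.read_state(); R=cv2.Rodrigues(np.array(s['tcp_rot']))[0]; yaw=np.arctan2(R[1,1],R[0,1])
    print('t',round(s['time'],2),'p',np.round(s['tool_pos'],4),'yaw',round(yaw,4),'tz',np.round(R[:,2],3),'F',np.round(s['wrist_force'],1),'w',round(s['width'],3),'g',round(s['grip_force'],1)); return s,R,yaw
def go(xyz,yaw):
    s,R,y=st(); d=np.array(xyz)-s['tool_pos']; t=-(yaw-y); print('tool mm now',np.round(1000*R.T@d,1),'turn',round(t,4))
E
python3 -c "
from h import *
st(); print(bot.read_state()['q']); c,s=snap('wrist','w0'); print(c['hand_eye'].round(3),c['fovy'])"
```

```text
t 1.43 p [ 0.3417 -0.4174  0.4041] yaw 0.0314 tz [-0.     0.001 -1.   ] F [1.  0.3 0.5] w 0.998 g 0.0
[-9.31006397e-01  7.81289993e-03  1.89414026e+00  1.79958855e-04
  1.24059524e+00 -9.62461501e-01]
[[-0.    -0.954 -0.299  0.078]
 [ 1.     0.    -0.001 -0.   ]
 [ 0.001 -0.299  0.954  0.032]
 [ 0.     0.     0.     1.   ]] 64.7867325689384
```

drive_tool([
  {"delta_pos": [33, 13, 0], "turn": 0, "jaw": 1},
  {"delta_pos": [33, 13, 0], "turn": 0, "jaw": 1},
  {"delta_pos": [33, 13, 0], "turn": 0, "jaw": 1},
  {"delta_pos": [33, 13, 0], "turn": 0, "jaw": 1},
  {"delta_pos": [33, 13, 0], "turn": 0, "jaw": 1},
  {"delta_pos": [33, 13, 0], "turn": 0, "jaw": 1},
  {"delta_pos": [33, 13, 0], "turn": 0, "jaw": 1},
  {"delta_pos": [33, 13, 0], "turn": 0, "jaw": 1},
])

```text
time: 2.15
tool_pos: [0.4371, -0.1504, 0.4044]
tcp_rot: [-2.186, -2.256, 0.0]
wrist_force: [1.4, 1.0, 0.3]
width: 1.003
grip_force: 0.0
```

drive_tool([
  {"delta_pos": [33, 13, 0], "turn": 0, "jaw": 1},
  {"delta_pos": [33, 13, 0], "turn": 0, "jaw": 1},
  {"delta_pos": [33, 13, 0], "turn": 0, "jaw": 1},
  {"delta_pos": [33, 13, 0], "turn": 0, "jaw": 1},
  {"delta_pos": [33, 13, 0], "turn": 0, "jaw": 1},
  {"delta_pos": [33, 13, 0], "turn": 0, "jaw": 1},
  {"delta_pos": [0, 0, 0], "turn": 0, "jaw": 1},
  {"delta_pos": [0, 0, 0], "turn": 0, "jaw": 1},
])

```text
time: 2.82
tool_pos: [0.5089, 0.0499, 0.4042]
tcp_rot: [-2.181, -2.26, 0.002]
wrist_force: [-0.1, -0.2, 0.3]
width: 0.997
grip_force: 0.0
```

```bash
python3 -c "
from h import *
st(); c,s=snap('wrist','w1'); a=c['pixels'][:,:,::-1]
cv2.imwrite('pics/w1b.png',cv2.resize(a,(800,600),interpolation=cv2.INTER_CUBIC))"
```

```text
t 2.82 p [0.5089 0.0499 0.4042] yaw 0.0358 tz [-0.001 -0.    -1.   ] F [-0.1 -0.2  0.3] w 0.997 g 0.0
```

View pics/w1b.png

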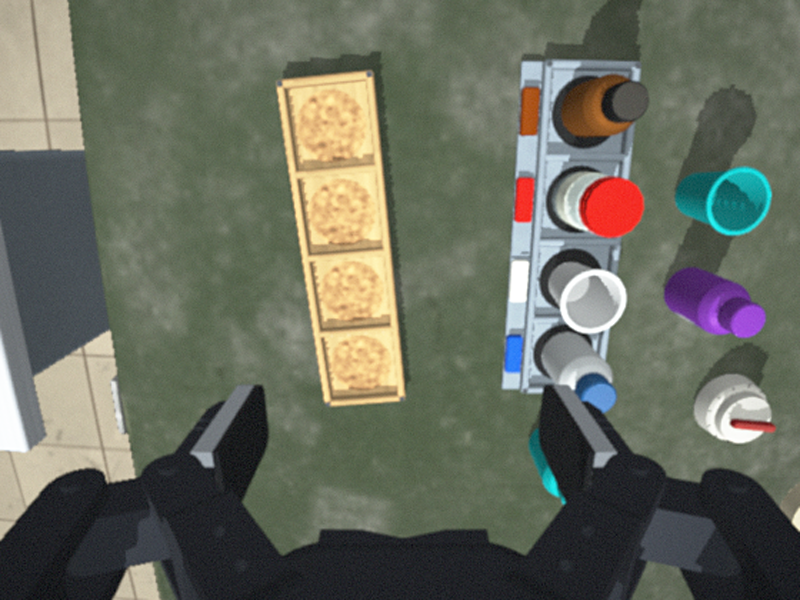

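The wrist view shows the empty wooden rack at (340,240) and the full rack at (575,230). Cap tops are brown (630,101), red (613,207), pot (593,300) and blue (598,393).

```bash
python3 - <<'E'
from h import *
c,s=load('w1'); T=wristT(c,s)
for k,(u,v,z) in dict(tbrown=(530,111,10),tred=(524,199,10),twhite=(520,281,10),tblue=(514,353,10),brown=(630,101,80),red=(613,207,74),white=(593,300,58),blue=(598,393,84),
 nTL=(279,84,12),nTR=(373,73,12),nBL=(329,404,12),nBR=(404,396,12),tpot=(739,201,58),purple=(744,318,84)).items():
    print(k,np.round(at(c,((u+.5)*.7-.5,(v+.5)*.7-.5),z/1000,T),4))
E
```

```text
tbrown [0.5956 0.1606]
tred [0.5977 0.0978]
twhite [0.6015 0.0338]
tblue [ 0.6033 -0.0283]
brown [0.6367 0.1629]
red [0.6385 0.1007]
white [0.6419 0.0344]
blue [ 0.645  -0.0245]
nTL [0.4157 0.1722]
nTR [0.4822 0.1813]
nBL [ 0.4488 -0.0808]
nBR [ 0.513  -0.0705]
tpot [0.7325 0.1077]
purple [0.7362 0.0334]
```

drive_tool([
  {"delta_pos": [22, 26.2, 18], "turn": 0, "jaw": 1},
  {"delta_pos": [22, 26.2, 18], "turn": 0, "jaw": 1},
  {"delta_pos": [22, 26.2, 18], "turn": 0, "jaw": 1},
  {"delta_pos": [22, 26.2, 18], "turn": 0, "jaw": 1},
  {"delta_pos": [22, 26.2, 18], "turn": 0, "jaw": 1},
  {"delta_pos": [0, 0, 0], "turn": 0, "jaw": 1},
  {"delta_pos": [0, 0, 0], "turn": 0, "jaw": 1},
])

```text
time: 3.45
tool_pos: [0.6362, 0.1614, 0.3113]
tcp_rot: [-2.184, -2.254, 0.008]
wrist_force: [-0.4, -1.4, 0.5]
width: 1.001
grip_force: 0.0
```

```bash
python3 -c "
from h import *
go((.6360,.1645,.201),.038); c,s=snap('wrist','w2')
for n in ('scene',):
  c,s=snap(n,'s2'); a=c['pixels'][150:300,190:350,::-1]; cv2.imwrite('pics/s2c.png',cv2.resize(a,(640,600),interpolation=cv2.INTER_CUBIC))
a=cv2.imread('pics/w2.png'); cv2.imwrite('pics/w2c.png',np.hstack([cv2.resize(a,(448,336)),cv2.resize(cv2.imread('pics/s2c.png'),(352,336))]))"
```

```text
t 3.45 p [0.6362 0.1614 0.3113] yaw 0.0316 tz [-0.006 -0.002 -1.   ] F [-0.4 -1.4  0.5] w 1.001 g 0.0
tool mm now [  3.2   0.6 110.3] turn -0.0064
```

View pics/w2c.png

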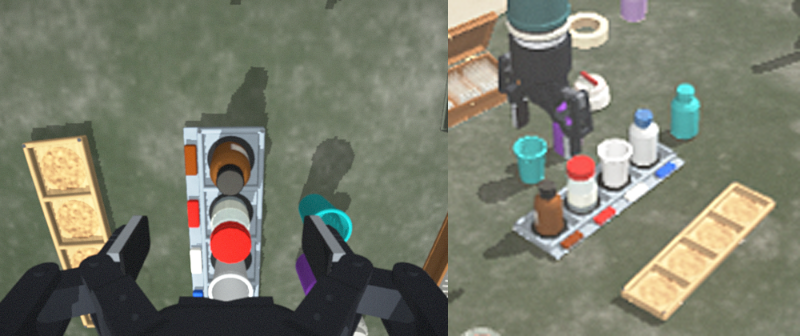

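Wrist picture: brown cap at (230,179), i.e. (288,224) in full pixels. The jaws straddle the row, and nothing is in the fingers' way.

```bash
python3 - <<'E'
from h import *
c,s=load('w2'); T=wristT(c,s)
for k,(u,v,z) in dict(brown=(230,179,80),red=(231,243,74),tbrown=(191,159,10),tred=(194,213,10),tpot=(330,224,58),nTL=(25,147,12),nTR=(88,138,12)).items():
    print(k,np.round(at(c,((u+.5)*1.25-.5,(v+.5)*1.25-.5),z/1000,T),4))
print(proj(c,(.636,.1645,.03),T)/1.25)
E
```

```text
brown [0.6379 0.1674]
red [0.6412 0.1044]
tbrown [0.5975 0.1632]
tred [0.6004 0.1001]
tpot [0.7347 0.1174]
nTL [0.4179 0.1716]
nTR [0.4901 0.183 ]
[227.57760302 164.53460323]
```

drive_tool([
  {"delta_pos": [3.5, 0.5, 27.5], "turn": 0, "jaw": 1},
  {"delta_pos": [0, 0, 27.5], "turn": 0, "jaw": 1},
  {"delta_pos": [0, 0, 27.5], "turn": 0, "jaw": 1},
  {"delta_pos": [0, 0, 20], "turn": 0, "jaw": 1},
  {"delta_pos": [0, 0, 7], "turn": 0, "jaw": 1},
  {"delta_pos": [0, 0, 0], "turn": 0, "jaw": 1},
  {"delta_pos": [0, 0, 0], "turn": 0, "jaw": 1},
])

```text
time: 4.13
tool_pos: [0.6368, 0.1652, 0.2071]
tcp_rot: [2.186, 2.255, 0.003]
wrist_force: [-0.2, 0.9, 0.6]
width: 1.0
grip_force: 0.0
```

```bash
python3 -c "
from h import *
go((.6365,.1650,.201),.038)"
```

```text
t 4.13 p [0.6368 0.1652 0.2071] yaw 0.0309 tz [ 0.002  0.    -1.   ] F [-0.2  0.9  0.6] w 1.0 g 0.0
tool mm now [-0.2 -0.3  6.1] turn -0.0071
```

drive_tool([
  {"delta_pos": [0, 0, 5], "turn": -0.006, "jaw": 1},
  {"delta_pos": [0, 0, 0], "turn": 0, "jaw": 0.2},
  {"delta_pos": [0, 0, 0], "turn": 0, "jaw": -0.3},
  {"delta_pos": [0, 0, 0], "turn": 0, "jaw": -0.6},
  {"delta_pos": [0, 0, 0], "turn": 0, "jaw": -1},
  {"delta_pos": [0, 0, 0], "turn": 0, "jaw": -1},
  {"delta_pos": [0, 0, 0], "turn": 0, "jaw": -1},
  {"delta_pos": [0, 0, 0], "turn": 0, "jaw": -1},
], grip_force=30)

```text
time: 4.8
tool_pos: [0.6369, 0.1662, 0.2011]
tcp_rot: [2.178, 2.263, 0.002]
wrist_force: [-0.1, -0.4, 4.9]
width: 0.429
grip_force: 30.3
```

drive_tool([
  {"delta_pos": [0, 0, 0], "turn": 0, "jaw": -1},
  {"delta_pos": [0, 0, 0], "turn": 0, "jaw": -1},
])

```text
time: 4.97
tool_pos: [0.6369, 0.1662, 0.201]
tcp_rot: [2.178, 2.263, 0.002]
wrist_force: [0.3, -0.1, 5.6]
width: 0.433
grip_force: 30.3
```

```bash
python3 -c "
from h import *
st()"
```

```text
t 4.97 p [0.6369 0.1662 0.201 ] yaw 0.0381 tz [ 0.001  0.    -1.   ] F [ 0.3 -0.1  5.6] w 0.433 g 30.3
```

drive_tool([
  {"delta_pos": [0, 0, -15], "turn": 0, "jaw": -1},
  {"delta_pos": [0, 0, -25], "turn": 0, "jaw": -1},
  {"delta_pos": [0, 0, -35], "turn": 0, "jaw": -1},
  {"delta_pos": [0, 0, -35], "turn": 0, "jaw": -1},
  {"delta_pos": [-8, -8, 0], "turn": 0, "jaw": -1},
  {"delta_pos": [-20, -16, 0], "turn": 0, "jaw": -1},
  {"delta_pos": [-25, -21, 0], "turn": 0, "jaw": -1},
  {"delta_pos": [-25, -21, 0], "turn": 0, "jaw": -1},
])

```text
time: 5.63
tool_pos: [0.5726, 0.0852, 0.3106]
tcp_rot: [2.177, 2.265, 0.0]
wrist_force: [0.2, -0.9, 0.1]
width: 0.432
grip_force: 30.3
```

drive_tool([
  {"delta_pos": [-25, -21, 0], "turn": 0, "jaw": -1},
  {"delta_pos": [-25, -21, 0], "turn": 0, "jaw": -1},
  {"delta_pos": [-25, -21, 0], "turn": 0, "jaw": -1},
  {"delta_pos": [-25, -21, 0], "turn": 0, "jaw": -1},
  {"delta_pos": [-18, -14, 0], "turn": 0, "jaw": -1},
  {"delta_pos": [-8, -6, 0], "turn": -0.04, "jaw": -1},
  {"delta_pos": [0, 0, 0], "turn": -0.048, "jaw": -1},
  {"delta_pos": [0, 0, 0], "turn": 0, "jaw": -1},
])

```text
time: 6.3
tool_pos: [0.4734, -0.0449, 0.3103]
tcp_rot: [-2.078, -2.356, 0.0]
wrist_force: [0.1, 1.0, -0.1]
width: 0.432
grip_force: 30.3
```

drive_tool([
  {"delta_pos": [0, 0, 0], "turn": 0, "jaw": -1},
])

```text
time: 6.38
tool_pos: [0.4741, -0.0444, 0.3104]
tcp_rot: [2.079, 2.355, 0.0]
wrist_force: [0.6, -0.8, -1.0]
width: 0.428
grip_force: 30.3
```

```bash
python3 -c "
from h import *
go((.4746,-.0439,.2015),.126); c,s=snap('wrist','w3')
a=c['pixels'][:,:,::-1]
c,s=snap('scene','s3'); b=c['pixels'][170:310,230:390,::-1]
cv2.imwrite('pics/w3c.png',np.hstack([cv2.resize(a,(448,336)),cv2.resize(b,(352,336))]))"
```

```text
t 6.38 p [ 0.4741 -0.0444  0.3104] yaw 0.1242 tz [ 0.  0. -1.] F [ 0.6 -0.8 -1. ] w 0.428 g 30.3
tool mm now [  0.4   0.6 108.9] turn -0.0018
```

View pics/w3c.png

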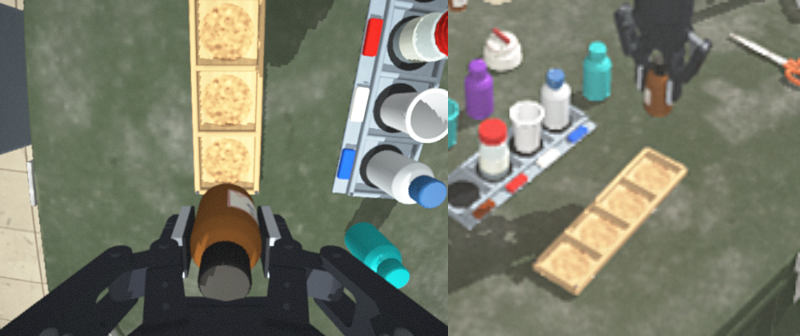

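```bash
python3 - <<'E'
from h import *
c,s=load('w3'); T=wristT(c,s)
c2,_=load('s3')
for k,p in dict(well=(.4746,-.0439,.004),well2=(.4665,.0196,.004),foot=(.4741,-.0444,.113),cap=(.4741,-.0444,.189)).items():
    print(k,proj(c,p,T)/1.25,(proj(c2,p)-[230,170])*[2.2,2.4])
for u,v in ((192,190),(257,192)): print(at(c,(u*1.25,v*1.25),.012,T))
E
```

```text
well [226.31377926 160.70728792] [202.65127163 174.77572292]
well2 [226.18076878  99.5226927 ] [176.75345057 202.53263674]
foot [225.80500864 204.64057577] [207.63366955 108.15451639]
cap [225.82257513 283.30112078] [210.97113284  58.13878521]
[ 0.44155191 -0.07892247]
[ 0.51172197 -0.07250828]
```

drive_tool([
  {"delta_pos": [0.4, 0, 25], "turn": 0, "jaw": -1},
  {"delta_pos": [0, 0, 30], "turn": 0, "jaw": -1},
  {"delta_pos": [0, 0, 25], "turn": 0, "jaw": -1},
  {"delta_pos": [0, 0, 14], "turn": 0, "jaw": -1},
  {"delta_pos": [0, 0, 8], "turn": 0, "jaw": -1},
  {"delta_pos": [0, 0, 4], "turn": 0, "jaw": -1},
  {"delta_pos": [0, 0, 0], "turn": 0, "jaw": -1},
  {"delta_pos": [0, 0, 0], "turn": 0, "jaw": -1},
])

```text
time: 7.15
tool_pos: [0.475, -0.0438, 0.205]
tcp_rot: [2.076, 2.356, 0.001]
wrist_force: [0.1, -0.1, -0.8]
width: 0.428
grip_force: 30.3
```

drive_tool([
  {"delta_pos": [0, 0, 2], "turn": 0, "jaw": -1},
  {"delta_pos": [0, 0, 1], "turn": 0, "jaw": -1},
  {"delta_pos": [0, 0, 0.7], "turn": 0, "jaw": -1},
  {"delta_pos": [0, 0, 0], "turn": 0, "jaw": -1},
  {"delta_pos": [0, 0, 0], "turn": 0, "jaw": -1},
])

```text
time: 7.57
tool_pos: [0.4747, -0.0439, 0.201]
tcp_rot: [2.077, 2.356, 0.001]
wrist_force: [-0.4, -0.3, 0.7]
width: 0.429
grip_force: 30.4
```

drive_tool([
  {"delta_pos": [0, 0, 0], "turn": 0, "jaw": 0},
  {"delta_pos": [0, 0, 0], "turn": 0, "jaw": 0.5},
  {"delta_pos": [0, 0, 0], "turn": 0, "jaw": 1},
  {"delta_pos": [0, 0, 0], "turn": 0, "jaw": 1},
  {"delta_pos": [0, 0, 0], "turn": 0, "jaw": 1},
  {"delta_pos": [0, 0, -10], "turn": 0, "jaw": 1},
  {"delta_pos": [0, 0, -30], "turn": 0, "jaw": 1},
  {"delta_pos": [0, 0, -35], "turn": 0, "jaw": 1},
])

```text
time: 8.23
tool_pos: [0.4727, -0.0436, 0.2744]
tcp_rot: [-2.074, -2.353, 0.005]
wrist_force: [0.7, -0.4, 0.1]
width: 1.003
grip_force: 0.0
```

drive_tool([
  {"delta_pos": [0, 0, -35], "turn": 0.088, "jaw": 1},
  {"delta_pos": [17, 21, 0], "turn": 0, "jaw": 1},
  {"delta_pos": [17, 21, 0], "turn": 0, "jaw": 1},
  {"delta_pos": [17, 21, 0], "turn": 0, "jaw": 1},
  {"delta_pos": [17, 21, 0], "turn": 0, "jaw": 1},
  {"delta_pos": [17, 21, 0], "turn": 0, "jaw": 1},
  {"delta_pos": [17, 21, 0], "turn": 0, "jaw": 1},
  {"delta_pos": [17, 21, 0], "turn": 0, "jaw": 1},
])

```text
time: 8.9
tool_pos: [0.6175, 0.0816, 0.3113]
tcp_rot: [2.179, 2.263, 0.0]
wrist_force: [-0.6, -0.1, -0.4]
width: 0.998
grip_force: 0.0
```

drive_tool([
  {"delta_pos": [17, 21, 0], "turn": 0, "jaw": 1},
  {"delta_pos": [0, 0, 0], "turn": 0, "jaw": 1},
  {"delta_pos": [0, 0, 0], "turn": 0, "jaw": 1},
  {"delta_pos": [0, 0, 0], "turn": 0, "jaw": 1},
])

```text
time: 9.23
tool_pos: [0.6366, 0.0984, 0.3105]
tcp_rot: [-2.178, -2.263, 0.001]
wrist_force: [0.2, -0.2, -0.3]
width: 1.001
grip_force: 0.0
```

```bash
python3 -c "
from h import *
go((.640,.1005,.2015),.038); c,s=snap('wrist','w4')
a=c['pixels'][:,:,::-1]
c,s=snap('scene','s4'); b=c['pixels'][170:310,230:390,::-1]
cv2.imwrite('pics/w4c.png',np.hstack([cv2.resize(a,(448,336)),cv2.resize(b,(352,336))]))"
```

```text
t 9.23 p [0.6366 0.0984 0.3105] yaw 0.0384 tz [-0.001 -0.    -1.   ] F [ 0.2 -0.2 -0.3] w 1.001 g 0.0
tool mm now [  2.1   3.6 109. ] turn 0.0004
```

View pics/w4c.png

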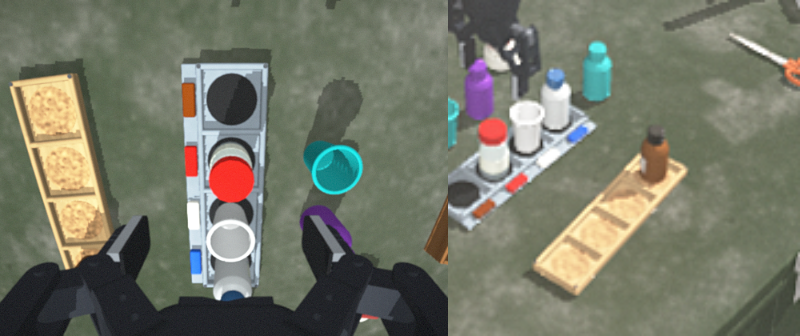

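The brown bottle stands upright in the rightmost wooden well, at (655,155). The red jar (231,179) is next.

drive_tool([
  {"delta_pos": [2, 3.6, 27.5], "turn": 0, "jaw": 1},
  {"delta_pos": [0, 0, 27.5], "turn": 0, "jaw": 1},
  {"delta_pos": [0, 0, 27.5], "turn": 0, "jaw": 1},
  {"delta_pos": [0, 0, 17], "turn": 0, "jaw": 1},
  {"delta_pos": [0, 0, 8], "turn": 0, "jaw": 1},
  {"delta_pos": [0, 0, 2], "turn": 0, "jaw": 1},
  {"delta_pos": [0, 0, 0], "turn": 0, "jaw": 1},
  {"delta_pos": [0, 0, 0], "turn": 0, "jaw": 1},
])

```text
time: 10.0
tool_pos: [0.6412, 0.1004, 0.2026]
tcp_rot: [2.178, 2.262, 0.003]
wrist_force: [1.2, -0.0, 0.8]
width: 0.999
grip_force: 0.0
```

drive_tool([
  {"delta_pos": [0, 0, 0], "turn": 0, "jaw": 0.2},
  {"delta_pos": [0, 0, 0], "turn": 0, "jaw": -0.3},
  {"delta_pos": [0, 0, 0], "turn": 0, "jaw": -0.6},
  {"delta_pos": [0, 0, 0], "turn": 0, "jaw": -1},
  {"delta_pos": [0, 0, 0], "turn": 0, "jaw": -1},
  {"delta_pos": [0, 0, 0], "turn": 0, "jaw": -1},
  {"delta_pos": [0, 0, 0], "turn": 0, "jaw": -1},
  {"delta_pos": [0, 0, 0], "turn": 0, "jaw": -1},
])

```text
time: 10.67
tool_pos: [0.6409, 0.1007, 0.2021]
tcp_rot: [2.178, 2.263, 0.001]
wrist_force: [-1.8, -1.2, 5.3]
width: 0.459
grip_force: 30.7
```

```bash
python3 -c "
from h import *
st()"
```

```text
t 10.67 p [0.6409 0.1007 0.2021] yaw 0.0381 tz [ 0.001  0.    -1.   ] F [-1.8 -1.2  5.3] w 0.459 g 30.7
```

drive_tool([
  {"delta_pos": [0, 0, -15], "turn": 0, "jaw": -1},
  {"delta_pos": [0, 0, -25], "turn": 0, "jaw": -1},
  {"delta_pos": [0, 0, -35], "turn": 0, "jaw": -1},
  {"delta_pos": [0, 0, -35], "turn": 0, "jaw": -1},
  {"delta_pos": [-3.4, -8, 0], "turn": 0, "jaw": -1},
  {"delta_pos": [-6.7, -16, 0], "turn": 0, "jaw": -1},
  {"delta_pos": [-10, -24, 0], "turn": 0, "jaw": -1},
  {"delta_pos": [-10, -24, 0], "turn": 0, "jaw": -1},
])

```text
time: 11.33
tool_pos: [0.569, 0.0676, 0.3107]
tcp_rot: [2.178, 2.264, 0.0]
wrist_force: [-0.4, -0.2, -0.8]
width: 0.457
grip_force: 30.5
```

drive_tool([
  {"delta_pos": [-10, -24, 0], "turn": 0, "jaw": -1},
  {"delta_pos": [-10, -24, 0], "turn": 0, "jaw": -1},
  {"delta_pos": [-10, -24, 0], "turn": 0, "jaw": -1},
  {"delta_pos": [-7.5, -18, 0], "turn": 0, "jaw": -1},
  {"delta_pos": [-4.5, -10, 0], "turn": 0, "jaw": -1},
  {"delta_pos": [-2, -5, 0], "turn": -0.04, "jaw": -1},
  {"delta_pos": [0, 0, 0], "turn": -0.048, "jaw": -1},
  {"delta_pos": [0, 0, 0], "turn": 0, "jaw": -1},
])

```text
time: 12.0
tool_pos: [0.4663, 0.0197, 0.3109]
tcp_rot: [2.076, 2.357, 0.001]
wrist_force: [0.3, 0.3, -1.0]
width: 0.456
grip_force: 30.5
```

drive_tool([
  {"delta_pos": [0, 0, 0], "turn": 0, "jaw": -1},
])

```text
time: 12.08
tool_pos: [0.4667, 0.0198, 0.311]
tcp_rot: [2.078, 2.355, 0.001]
wrist_force: [0.2, 0.8, -1.1]
width: 0.456
grip_force: 30.5
```

```bash
python3 -c "
from h import *
go((.4665,.0196,.2022),.126)"
```

```text
t 12.08 p [0.4667 0.0198 0.311 ] yaw 0.1247 tz [ 0.001  0.    -1.   ] F [ 0.2  0.8 -1.1] w 0.456 g 30.5
tool mm now [ -0.2  -0.3 108.8] turn -0.0013
```

drive_tool([
  {"delta_pos": [0, 0, 25], "turn": 0, "jaw": -1},
  {"delta_pos": [0, 0, 30], "turn": 0, "jaw": -1},
  {"delta_pos": [0, 0, 25], "turn": 0, "jaw": -1},
  {"delta_pos": [0, 0, 14], "turn": 0, "jaw": -1},
  {"delta_pos": [0, 0, 8], "turn": 0, "jaw": -1},
  {"delta_pos": [0, 0, 4], "turn": 0, "jaw": -1},
  {"delta_pos": [0, 0, 0], "turn": 0, "jaw": -1},
  {"delta_pos": [0, 0, 0], "turn": 0, "jaw": -1},
])

```text
time: 12.75
tool_pos: [0.4673, 0.0199, 0.2057]
tcp_rot: [2.077, 2.356, 0.001]
wrist_force: [0.7, 0.0, -1.5]
width: 0.458
grip_force: 30.5
```

drive_tool([
  {"delta_pos": [0, 0, 1.2], "turn": 0, "jaw": -1},
  {"delta_pos": [0, 0, 0.8], "turn": 0, "jaw": -1},
  {"delta_pos": [0, 0, 0.6], "turn": 0, "jaw": -1},
  {"delta_pos": [0, 0, 0], "turn": 0, "jaw": -1},
  {"delta_pos": [0, 0, 0], "turn": 0, "jaw": -1},
])

```text
time: 13.17
tool_pos: [0.4666, 0.0198, 0.2027]
tcp_rot: [2.077, 2.357, 0.001]
wrist_force: [-0.3, -0.3, -1.0]
width: 0.459
grip_force: 30.5
```

drive_tool([
  {"delta_pos": [0, 0, 0.5], "turn": 0, "jaw": -1},
  {"delta_pos": [0, 0, 0.4], "turn": 0, "jaw": -1},
  {"delta_pos": [0, 0, 0], "turn": 0, "jaw": -1},
])

```text
time: 13.42
tool_pos: [0.4667, 0.0198, 0.202]
tcp_rot: [2.077, 2.357, 0.0]
wrist_force: [-1.7, -0.9, 4.9]
width: 0.455
grip_force: 31.0
```

drive_tool([
  {"delta_pos": [0, 0, 0], "turn": 0, "jaw": 0},
  {"delta_pos": [0, 0, 0], "turn": 0, "jaw": 0.5},
  {"delta_pos": [0, 0, 0], "turn": 0, "jaw": 1},
  {"delta_pos": [0, 0, 0], "turn": 0, "jaw": 1},
  {"delta_pos": [0, 0, 0], "turn": 0, "jaw": 1},
  {"delta_pos": [0, 0, -10], "turn": 0, "jaw": 1},
  {"delta_pos": [0, 0, -30], "turn": 0, "jaw": 1},
  {"delta_pos": [0, 0, -35], "turn": 0, "jaw": 1},
])

```text
time: 14.08
tool_pos: [0.4649, 0.0198, 0.2754]
tcp_rot: [-2.074, -2.353, 0.006]
wrist_force: [1.0, 0.4, 0.1]
width: 1.006
grip_force: 0.0
```

drive_tool([
  {"delta_pos": [0, 0, -35], "turn": 0.088, "jaw": 1},
  {"delta_pos": [1, 22, 0], "turn": 0, "jaw": 1},
  {"delta_pos": [1, 22, 0], "turn": 0, "jaw": 1},
  {"delta_pos": [1, 22, 0], "turn": 0, "jaw": 1},
  {"delta_pos": [1, 22, 0], "turn": 0, "jaw": 1},
  {"delta_pos": [1, 22, 0], "turn": 0, "jaw": 1},
  {"delta_pos": [1, 22, 0], "turn": 0, "jaw": 1},
  {"delta_pos": [1, 22, 0], "turn": 0, "jaw": 1},
])

```text
time: 14.75
tool_pos: [0.6211, 0.0327, 0.3122]
tcp_rot: [2.179, 2.263, 0.0]
wrist_force: [-0.0, 0.2, 0.5]
width: 1.001
grip_force: 0.0
```

drive_tool([
  {"delta_pos": [1, 22, 0], "turn": 0, "jaw": 1},
  {"delta_pos": [0, 0, 0], "turn": 0, "jaw": 1},
  {"delta_pos": [0, 0, 0], "turn": 0, "jaw": 1},
  {"delta_pos": [0, 0, 0], "turn": 0, "jaw": 1},
])

```text
time: 15.08
tool_pos: [0.6415, 0.0345, 0.3115]
tcp_rot: [-2.178, -2.263, 0.001]
wrist_force: [-0.4, -0.6, -0.5]
width: 1.003
grip_force: 0.0
```

```bash
python3 -c "
from h import *
go((.642,.0345,.2015),.038); c,s=snap('wrist','w5')
a=c['pixels'][:,:,::-1]
c,s=snap('scene','s5'); b=c['pixels'][170:310,230:390,::-1]
cv2.imwrite('pics/w5c.png',np.hstack([cv2.resize(a,(448,336)),cv2.resize(b,(352,336))]))"
```

```text
t 15.08 p [0.6415 0.0345 0.3115] yaw 0.0381 tz [-0.001 -0.    -1.   ] F [-0.4 -0.6 -0.5] w 1.003 g 0.0
tool mm now [  0.    0.6 110. ] turn 0.0001
```

View pics/w5c.png

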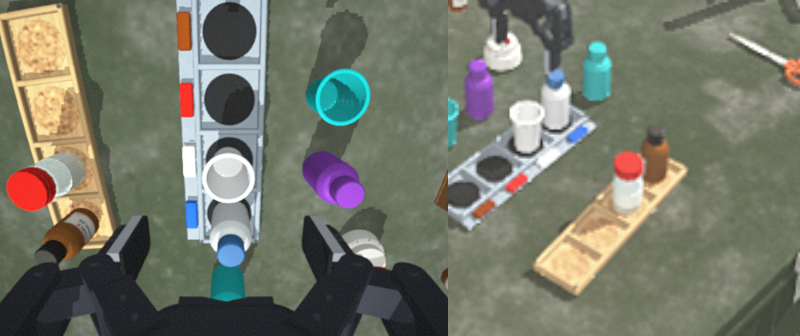

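The red jar stands in well 2 from the right. The pot rim is centred at (229,177).

drive_tool([
  {"delta_pos": [0, 0.5, 27.5], "turn": 0, "jaw": 1},
  {"delta_pos": [0, 0, 27.5], "turn": 0, "jaw": 1},
  {"delta_pos": [0, 0, 27.5], "turn": 0, "jaw": 1},
  {"delta_pos": [0, 0, 18], "turn": 0, "jaw": 1},
  {"delta_pos": [0, 0, 8], "turn": 0, "jaw": 1},
  {"delta_pos": [0, 0, 2], "turn": 0, "jaw": 1},
  {"delta_pos": [0, 0, 0], "turn": 0, "jaw": 1},
  {"delta_pos": [0, 0, 0], "turn": 0, "jaw": 1},
])

```text
time: 15.85
tool_pos: [0.6432, 0.0345, 0.2027]
tcp_rot: [2.178, 2.262, 0.003]
wrist_force: [0.1, -1.0, 0.9]
width: 0.999
grip_force: 0.0
```

drive_tool([
  {"delta_pos": [0, 0, 0], "turn": 0, "jaw": 0.3},
  {"delta_pos": [0, 0, 0], "turn": 0, "jaw": 0},
  {"delta_pos": [0, 0, 0], "turn": 0, "jaw": -0.4},
  {"delta_pos": [0, 0, 0], "turn": 0, "jaw": -1},
  {"delta_pos": [0, 0, 0], "turn": 0, "jaw": -1},
  {"delta_pos": [0, 0, 0], "turn": 0, "jaw": -1},
  {"delta_pos": [0, 0, 0], "turn": 0, "jaw": -1},
  {"delta_pos": [0, 0, 0], "turn": 0, "jaw": -1},
])

```text
time: 16.52
tool_pos: [0.6432, 0.0345, 0.2023]
tcp_rot: [2.178, 2.262, 0.002]
wrist_force: [-1.2, 0.2, 6.0]
width: 0.521
grip_force: 30.2
```

```bash
python3 -c "
from h import *
st()"
```

```text
t 16.52 p [0.6432 0.0345 0.2023] yaw 0.038 tz [ 0.002  0.    -1.   ] F [-1.2  0.2  6. ] w 0.521 g 30.2
```

drive_tool([
  {"delta_pos": [0, 0, -10], "turn": 0, "jaw": -1},
  {"delta_pos": [0, 0, -25], "turn": 0, "jaw": -1},
  {"delta_pos": [0, 0, -35], "turn": 0, "jaw": -1},
  {"delta_pos": [0, 0, -40], "turn": 0, "jaw": -1},
  {"delta_pos": [2.5, -8, 0], "turn": 0, "jaw": -1},
  {"delta_pos": [5, -16, 0], "turn": 0, "jaw": -1},
  {"delta_pos": [7.5, -25, 0], "turn": 0, "jaw": -1},
  {"delta_pos": [7.5, -25, 0], "turn": 0, "jaw": -1},
])

```text
time: 17.18
tool_pos: [0.5672, 0.0542, 0.3117]
tcp_rot: [2.179, 2.262, 0.001]
wrist_force: [-0.0, -0.1, -0.4]
width: 0.524
grip_force: 30.7
```

drive_tool([
  {"delta_pos": [7.5, -25, 0], "turn": 0, "jaw": -1},
  {"delta_pos": [7.5, -25, 0], "turn": 0, "jaw": -1},
  {"delta_pos": [7.5, -25, 0], "turn": 0, "jaw": -1},
  {"delta_pos": [5.5, -18, 0], "turn": 0, "jaw": -1},
  {"delta_pos": [3, -10, 0], "turn": 0, "jaw": -1},
  {"delta_pos": [2, -6, 0], "turn": -0.04, "jaw": -1},
  {"delta_pos": [0, 0, 0], "turn": -0.048, "jaw": -1},
  {"delta_pos": [0, 0, 0], "turn": 0, "jaw": -1},
])

```text
time: 17.85
tool_pos: [0.4575, 0.0831, 0.3114]
tcp_rot: [2.075, 2.358, 0.001]
wrist_force: [0.7, -0.4, -0.5]
width: 0.523
grip_force: 30.7
```

drive_tool([
  {"delta_pos": [0, 0, 0], "turn": 0, "jaw": -1},
])

```text
time: 17.93
tool_pos: [0.4579, 0.083, 0.3114]
tcp_rot: [2.078, 2.355, 0.001]
wrist_force: [1.2, 1.0, -0.3]
width: 0.518
grip_force: 30.7
```

```bash
python3 -c "
from h import *
go((.4585,.083,.2023),.126)"
```

```text
t 17.93 p [0.4579 0.083  0.3114] yaw 0.1248 tz [ 0.001  0.    -1.   ] F [ 1.2  1.  -0.3] w 0.518 g 30.7
tool mm now [-1.000e-01  4.000e-01  1.091e+02] turn -0.0012
```

drive_tool([
  {"delta_pos": [0, 0.4, 25], "turn": 0, "jaw": -1},
  {"delta_pos": [0, 0, 30], "turn": 0, "jaw": -1},
  {"delta_pos": [0, 0, 25], "turn": 0, "jaw": -1},
  {"delta_pos": [0, 0, 14], "turn": 0, "jaw": -1},
  {"delta_pos": [0, 0, 8], "turn": 0, "jaw": -1},
  {"delta_pos": [0, 0, 4], "turn": 0, "jaw": -1},
  {"delta_pos": [0, 0, 0], "turn": 0, "jaw": -1},
  {"delta_pos": [0, 0, 0], "turn": 0, "jaw": -1},
])

```text
time: 18.6
tool_pos: [0.4588, 0.0831, 0.2058]
tcp_rot: [2.077, 2.356, 0.002]
wrist_force: [-1.0, 0.2, 0.8]
width: 0.519
grip_force: 30.7
```

drive_tool([
  {"delta_pos": [0, 0, 1.2], "turn": 0, "jaw": -1},
  {"delta_pos": [0, 0, 0.8], "turn": 0, "jaw": -1},
  {"delta_pos": [0, 0, 0.6], "turn": 0, "jaw": -1},
  {"delta_pos": [0, 0, 0.4], "turn": 0, "jaw": -1},
  {"delta_pos": [0, 0, 0], "turn": 0, "jaw": -1},
  {"delta_pos": [0, 0, 0], "turn": 0, "jaw": -1},
])

```text
time: 19.1
tool_pos: [0.4582, 0.0831, 0.2024]
tcp_rot: [2.077, 2.356, 0.001]
wrist_force: [0.4, -0.4, 0.9]
width: 0.524
grip_force: 30.8
```

drive_tool([
  {"delta_pos": [0, 0, 0.4], "turn": 0, "jaw": -1},
  {"delta_pos": [0, 0, 0.3], "turn": 0, "jaw": -1},
  {"delta_pos": [0, 0, 0], "turn": 0, "jaw": -1},
])

```text
time: 19.35
tool_pos: [0.4584, 0.0831, 0.2023]
tcp_rot: [2.077, 2.357, 0.001]
wrist_force: [-1.3, -0.1, 8.0]
width: 0.521
grip_force: 31.2
```

drive_tool([
  {"delta_pos": [0, 0, 0], "turn": 0, "jaw": 0.2},
  {"delta_pos": [0, 0, 0], "turn": 0, "jaw": 0.6},
  {"delta_pos": [0, 0, 0], "turn": 0, "jaw": 1},
  {"delta_pos": [0, 0, 0], "turn": 0, "jaw": 1},
  {"delta_pos": [0, 0, 0], "turn": 0, "jaw": 1},
  {"delta_pos": [0, 0, -10], "turn": 0, "jaw": 1},
  {"delta_pos": [0, 0, -30], "turn": 0, "jaw": 1},
  {"delta_pos": [0, 0, -35], "turn": 0, "jaw": 1},
])

```text
time: 20.02
tool_pos: [0.4563, 0.0829, 0.2752]
tcp_rot: [-2.074, -2.354, 0.007]
wrist_force: [0.8, -0.4, 0.3]
width: 1.0
grip_force: 0.0
```

drive_tool([
  {"delta_pos": [0, 0, -35], "turn": 0.088, "jaw": 1},
  {"delta_pos": [-14.6, 22.8, 0], "turn": 0, "jaw": 1},
  {"delta_pos": [-14.6, 22.8, 0], "turn": 0, "jaw": 1},
  {"delta_pos": [-14.6, 22.8, 0], "turn": 0, "jaw": 1},
  {"delta_pos": [-14.6, 22.8, 0], "turn": 0, "jaw": 1},
  {"delta_pos": [-14.6, 22.8, 0], "turn": 0, "jaw": 1},
  {"delta_pos": [-14.6, 22.8, 0], "turn": 0, "jaw": 1},
  {"delta_pos": [-14.6, 22.8, 0], "turn": 0, "jaw": 1},
])

```text
time: 20.68
tool_pos: [0.6223, -0.0138, 0.312]
tcp_rot: [2.179, 2.263, 0.0]
wrist_force: [-0.3, 0.7, 0.7]
width: 1.0
grip_force: 0.0
```

drive_tool([
  {"delta_pos": [-14.6, 22.8, 0], "turn": 0, "jaw": 1},
  {"delta_pos": [0, 0, 0], "turn": 0, "jaw": 1},
  {"delta_pos": [0, 0, 0], "turn": 0, "jaw": 1},
  {"delta_pos": [0, 0, 0], "turn": 0, "jaw": 1},
])

```text
time: 21.02
tool_pos: [0.6442, -0.0267, 0.3113]
tcp_rot: [-2.178, -2.262, 0.001]
wrist_force: [-0.6, 0.5, -0.4]
width: 1.002
grip_force: 0.0
```

```bash
python3 -c "
from h import *
go((.645,-.0265,.2015),.038); c,s=snap('wrist','w6')
a=c['pixels'][:,:,::-1]
c,s=snap('scene','s6'); b=c['pixels'][170:310,230:390,::-1]
cv2.imwrite('pics/w6c.png',np.hstack([cv2.resize(a,(448,336)),cv2.resize(b,(352,336))]))"
```

```text
t 21.02 p [ 0.6442 -0.0267  0.3113] yaw 0.0377 tz [-0.001  0.    -1.   ] F [-0.6  0.5 -0.4] w 1.002 g 0.0
tool mm now [1.000e-01 9.000e-01 1.098e+02] turn -0.0003
```

View pics/w6c.png

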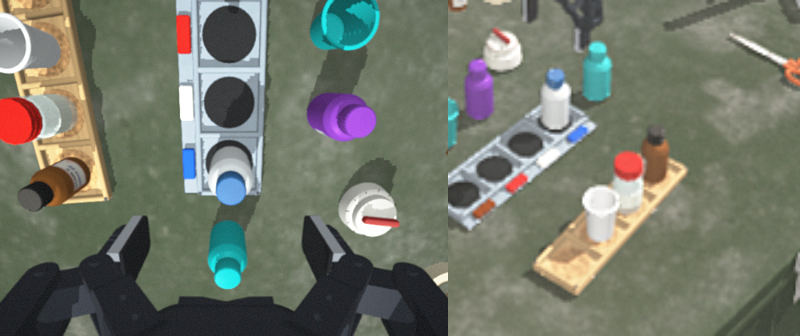

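The pot stands in its well, and the blue-capped bottle (230,188) is centred.

drive_tool([
  {"delta_pos": [0, 0.4, 27.5], "turn": 0, "jaw": 1},
  {"delta_pos": [0, 0, 27.5], "turn": 0, "jaw": 1},
  {"delta_pos": [0, 0, 27.5], "turn": 0, "jaw": 1},
  {"delta_pos": [0, 0, 18], "turn": 0, "jaw": 1},
  {"delta_pos": [0, 0, 8], "turn": 0, "jaw": 1},
  {"delta_pos": [0, 0, 2], "turn": 0, "jaw": 1},
  {"delta_pos": [0, 0, 0], "turn": 0, "jaw": 1},
  {"delta_pos": [0, 0, 0], "turn": 0, "jaw": 1},
])

```text
time: 21.78
tool_pos: [0.6458, -0.0265, 0.2025]
tcp_rot: [2.177, 2.262, 0.003]
wrist_force: [0.7, 0.1, 0.7]
width: 1.0
grip_force: 0.0
```

drive_tool([
  {"delta_pos": [0, 0, 0], "turn": 0, "jaw": 0.2},
  {"delta_pos": [0, 0, 0], "turn": 0, "jaw": -0.2},
  {"delta_pos": [0, 0, 0], "turn": 0, "jaw": -0.5},
  {"delta_pos": [0, 0, 0], "turn": 0, "jaw": -1},
  {"delta_pos": [0, 0, 0], "turn": 0, "jaw": -1},
  {"delta_pos": [0, 0, 0], "turn": 0, "jaw": -1},
  {"delta_pos": [0, 0, 0], "turn": 0, "jaw": -1},
  {"delta_pos": [0, 0, 0], "turn": 0, "jaw": -1},
])

```text
time: 22.45
tool_pos: [0.6457, -0.0268, 0.202]
tcp_rot: [2.178, 2.262, 0.002]
wrist_force: [0.2, -0.7, 5.7]
width: 0.465
grip_force: 31.6
```

```bash
python3 -c "
from h import *
st()"
```

```text
t 22.45 p [ 0.6457 -0.0268  0.202 ] yaw 0.038 tz [ 0.002 -0.    -1.   ] F [ 0.2 -0.7  5.7] w 0.465 g 31.6
```

drive_tool([
  {"delta_pos": [0, 0, -10], "turn": 0, "jaw": -1},
  {"delta_pos": [0, 0, -25], "turn": 0, "jaw": -1},
  {"delta_pos": [0, 0, -35], "turn": 0, "jaw": -1},
  {"delta_pos": [0, 0, -40], "turn": 0, "jaw": -1},
  {"delta_pos": [6, -6.5, 0], "turn": 0, "jaw": -1},
  {"delta_pos": [14, -15, 0], "turn": 0, "jaw": -1},
  {"delta_pos": [24, -25, 0], "turn": 0, "jaw": -1},
  {"delta_pos": [24, -25, 0], "turn": 0, "jaw": -1},
])

```text
time: 23.12
tool_pos: [0.5703, 0.0386, 0.311]
tcp_rot: [-2.181, -2.261, -0.0]
wrist_force: [-0.1, 0.5, -1.1]
width: 0.463
grip_force: 31.1
```

drive_tool([
  {"delta_pos": [24, -25, 0], "turn": 0, "jaw": -1},
  {"delta_pos": [24, -25, 0], "turn": 0, "jaw": -1},
  {"delta_pos": [24, -25, 0], "turn": 0, "jaw": -1},
  {"delta_pos": [22, -23, 0], "turn": 0, "jaw": -1},
  {"delta_pos": [12.6, -12.6, 0], "turn": 0, "jaw": -1},
  {"delta_pos": [6, -6.5, 0], "turn": -0.04, "jaw": -1},
  {"delta_pos": [0, 0, 0], "turn": -0.048, "jaw": -1},
  {"delta_pos": [0, 0, 0], "turn": 0, "jaw": -1},
])

```text
time: 23.78
tool_pos: [0.4494, 0.1468, 0.3109]
tcp_rot: [2.072, 2.361, 0.0]
wrist_force: [0.1, -0.2, -1.2]
width: 0.468
grip_force: 31.1
```

drive_tool([
  {"delta_pos": [0, 0, 0], "turn": 0, "jaw": -1},
])

```text
time: 23.87
tool_pos: [0.45, 0.1464, 0.3109]
tcp_rot: [2.077, 2.356, 0.0]
wrist_force: [1.2, 0.8, 0.1]
width: 0.465
grip_force: 31.1
```

```bash
python3 -c "
from h import *
go((.4504,.1465,.202),.126)"
```

```text
t 23.87 p [0.45   0.1464 0.3109] yaw 0.1258 tz [ 0.001 -0.    -1.   ] F [1.2 0.8 0.1] w 0.465 g 31.1
tool mm now [1.000e-01 3.000e-01 1.089e+02] turn -0.0002
```

drive_tool([
  {"delta_pos": [0, 0.3, 25], "turn": 0, "jaw": -1},
  {"delta_pos": [0, 0, 30], "turn": 0, "jaw": -1},
  {"delta_pos": [0, 0, 25], "turn": 0, "jaw": -1},
  {"delta_pos": [0, 0, 14], "turn": 0, "jaw": -1},
  {"delta_pos": [0, 0, 8], "turn": 0, "jaw": -1},
  {"delta_pos": [0, 0, 4], "turn": 0, "jaw": -1},
  {"delta_pos": [0, 0, 0], "turn": 0, "jaw": -1},
  {"delta_pos": [0, 0, 0], "turn": 0, "jaw": -1},
])

```text
time: 24.53
tool_pos: [0.4509, 0.1466, 0.2055]
tcp_rot: [2.077, 2.356, 0.002]
wrist_force: [0.6, -0.3, 0.1]
width: 0.462
grip_force: 31.1
```

drive_tool([
  {"delta_pos": [0, 0, 1.2], "turn": 0, "jaw": -1},
  {"delta_pos": [0, 0, 0.8], "turn": 0, "jaw": -1},
  {"delta_pos": [0, 0, 0.6], "turn": 0, "jaw": -1},
  {"delta_pos": [0, 0, 0.5], "turn": 0, "jaw": -1},
  {"delta_pos": [0, 0, 0.4], "turn": 0, "jaw": -1},
  {"delta_pos": [0, 0, 0], "turn": 0, "jaw": -1},
  {"delta_pos": [0, 0, 0], "turn": 0, "jaw": -1},
])

```text
time: 25.12
tool_pos: [0.4503, 0.1467, 0.2019]
tcp_rot: [2.077, 2.357, 0.001]
wrist_force: [-0.4, -0.2, 5.6]
width: 0.463
grip_force: 31.5
```

Contact. Now release, lift and check.

drive_tool([
  {"delta_pos": [0, 0, 0], "turn": 0, "jaw": 0.1},
  {"delta_pos": [0, 0, 0], "turn": 0, "jaw": 0.5},
  {"delta_pos": [0, 0, 0], "turn": 0, "jaw": 1},
  {"delta_pos": [0, 0, 0], "turn": 0, "jaw": 1},
  {"delta_pos": [0, 0, 0], "turn": 0, "jaw": 1},
  {"delta_pos": [0, 0, -10], "turn": 0, "jaw": 1},
  {"delta_pos": [0, 0, -30], "turn": 0, "jaw": 1},
  {"delta_pos": [0, 0, -35], "turn": 0, "jaw": 1},
])

```text
time: 25.78
tool_pos: [0.4485, 0.1462, 0.2751]
tcp_rot: [-2.075, -2.354, 0.008]
wrist_force: [1.0, 0.1, 0.1]
width: 1.001
grip_force: 0.0
```

drive_tool([
  {"delta_pos": [0, 0, -35], "turn": 0, "jaw": 1},
  {"delta_pos": [0, 0, -35], "turn": 0, "jaw": 1},
  {"delta_pos": [0, 0, -35], "turn": 0, "jaw": 1},
  {"delta_pos": [0, 0, -20], "turn": 0, "jaw": 1},
  {"delta_pos": [0, 0, 0], "turn": 0, "jaw": 1},
  {"delta_pos": [0, 0, 0], "turn": 0, "jaw": 1},
])

```text
time: 26.28
tool_pos: [0.4504, 0.1467, 0.4038]
tcp_rot: [2.076, 2.355, 0.006]
wrist_force: [-0.2, -0.2, -0.2]
width: 1.0
grip_force: 0.0
```

```bash
python3 -c "
from h import *
st(); c,s=snap('wrist','w7')
a=c['pixels'][:,:,::-1]
c,s=snap('side','s7'); b=c['pixels'][130:380,130:430,::-1]
cv2.imwrite('pics/w7c.png',np.hstack([cv2.resize(a,(400,300)),cv2.resize(b,(360,300))]))"
```

```text
t 26.28 p [0.4504 0.1467 0.4038] yaw 0.126 tz [ 0.004  0.001 -1.   ] F [-0.2 -0.2 -0.2] w 1.0 g 0.0
```

View pics/w7c.png

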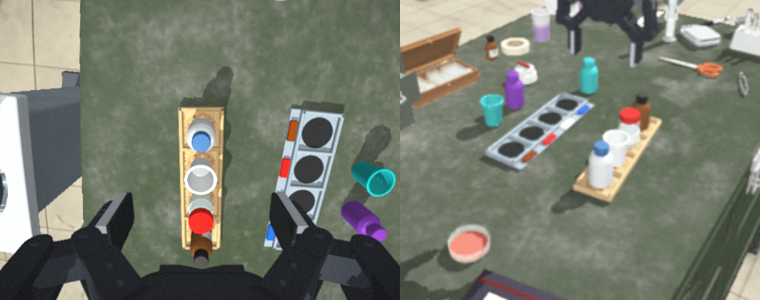

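All four stand upright in the wooden rack: from the robot's left, blue, white, red, brown. The other objects are undisturbed.

```bash
python3 -c "
from workcell import bot
print(bot.finish_job())"
```

```text
the job is handed in; nothing more can be done
None
```

The four containers now stand upright in the wooden rack in reverse order (blue, white, red, brown from the robot's left), all released; the timer, scissors and red dish were not touched, and the job is handed in at about 26 s.

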